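# Check in a spare gear unit: straightedge to the foot, shaft cap off

## Robot

A 6-joint arm with a two-finger parallel gripper is mounted at the origin on the work surface. World frame = base frame: x ahead of the robot, y to its left, z up, the work surface at z = 0. Lengths are in m, angles in degrees, forces in N, time in s.
With the tool pointing down it reaches from about 0.375 to 0.9 m from the base axis. Payload 3.1 kg.
Tool frame: the origin (TCP) lies midway between the tips of the shut fingers; the grasp point (between the pads) lies bot.hold_point_z behind it (bot.hold_point_z is the distance from the TCP to the grasp point, in m); z points along the fingers, y is the direction in which the jaws open and shut (so a half turn about z gives the same grasp; the last joint's range is limited). The gripper opens to 87 mm and grips with 3 to 60 N. Pads are 19 mm wide; open, the fingers measure 117 mm over their backs; the gripper's body (75 mm by 190 mm) begins 51 mm behind the grasp point.
Start: joints at [66.091, 30.224, 82.088, -0, 67.689, -10.227], TCP at [0.148, 0.607, 0.223] pointing down, gripper open.
Joint ranges: [-176.69, 176.69], [-43.24, 126.21], [12.49, 139.97], [-82, 262], [0, 151.66], [-163.58, 163.58]. Speed limits (degrees/s): [159.86, 159.86, 180, 180, 180, 180].

## Interface

Orientations are given as a 3x3 rotation matrix whose columns are the frame's x, y, z axes.
In Python, from rig import bot, vision, hand_in gives the robot as it stands. The module is installed in compiled form; this text tells all that it offers.
- The arm moves only by the shell command python3 -m handwheel 'ROWS'. ROWS is JSON, a list of rows, each an object of numbers: "hand": the gripper's target within -1 to 1 (fully open at 1, half-way at 0, shut at -1); "dx", "dy", "dz": the shift along the world's x, y, z in cm; "wx", "wy", "wz": the turn, a rotation vector about the world's x, y, z in rad. In form: [{"hand": .., "dx": .., "dy": .., "dz": .., "wx": .., "wy": .., "wz": ..}, ...]. A call has 1 to 10 rows; each row shifts and turns the commanded pose from where the row before left it; what a row does not reach is not made up. A row lasts 1/10 s, in which the tool goes at most 50 mm and 8.59 degrees, less where a joint would pass 70% of its speed; a pose out of reach is approached as far as the arm can. A call with a gripper value outside its range is refused whole. The fingers move at their own pace and stop on an object; the grip force is fixed at half the most. Time passes only in rows, so rows that do not move let the fingers close. It gives the time, the measured TCP pose, the force and the opening at its end, in the units of the state.
- bot.read_state(): the state, without advancing time (a new reading comes with each control period).
- vision.capture(name): name is "scene" or "top" or "wrist"; returns (picture, depth): 400x640x3 uint8, red, green, blue; 400x640 float32, m along the optical axis (not along the pixel's ray), 0 where there is no reading.
- vision.get_calibration(name): a dict with "fx", "fy", "cx", "cy" (pixels), "rvec" (rotation vector, rad) and "tvec" (3), from world to camera coordinates, as OpenCV has them. Camera axes: x right, y down, z forward; pixel columns grow to the right and rows downward; lengths in m; the calibration is good to about 2 mm. A picture is of the moment at which its call begins: read the wrist's pose just before it. get_calibration takes no time and is no camera call; for the wrist camera it gives the pose at the moment of the call.
- hand_in(): hands the job in, once; it reports no verdict.
The state is a dict: "time_s": time; "joint_positions": joint angles; "qvel": joint speeds; "tau": joint torques, N m; "position": TCP position; "tcp_rot": TCP orientation; "force": force on the tool from outside, world axes, zero at the start; "moment": the same for the moment, N m; "opening": opening from 0.0 (shut) to 1.0 (fully open).
Only numpy, scipy, OpenCV 4.12 (cv2) and the standard library are available. Lean on these libraries where they do the work, as an engineer would, in place of code of your own. Each camera call takes 0.05 s, during which the arm holds its last target.

## Task

Get the gear unit ready for its goods-in inspection photo: lay the straightedge flat on the bench, flush against and roughly centred on the front edge of the unit's foot plate (the edge facing the robot) and let go of it, then take the transport cap off the upright shaft. Nobody knows whether this cap's thread is right- or left-handed, so try loosening it one way and, if it comes up against its stop, the other way. Lift it off and finish while still holding it in the gripper, upright and well clear above the shaft end (about 10 cm over its seat), leaving the straightedge flush and the loose bearing and wrench where they lie.

Things in the scene. Friction and masses are not known exactly. Their poses are not given: they have to be found in the camera images.
- unit: Grey gear unit, bolted down, immovable. Origin: centre of its underside, on the bench; z up. Foot plate 170 (x) x 130 (y) x 10 mm high; its front edge is the 130 mm edge at x = -85 mm of this frame (robot's side). 6 mm bolt heads on its corners. Housing 100 x 90 mm, 60 mm high, mid-foot; steel collar, 68 mm diameter, to 70 mm; neck and shaft end rise 35 mm from it, under the cap.
- seat (a point): Centre of the collar's top face, 70 mm above the bench: the cap's rim rests here, concentric. The frame is that of the gear unit.
- cap_center (a point): Centre (half-way up) of the white plastic shaft cap, 71 mm high in all, 90 g; z up. Below, a ribbed cylinder 58 mm in diameter, 42 mm high, hollow, open at the bottom; on it a straight grip bar 46 mm long (along x), 14 mm thick (along y), 29 mm high, from 6.5 to 35.5 mm above this point. It starts screwed on, bar roughly along the unit's x.
- cap: The cap's rim centre. Coarse quick-release thread, hand hidden and varying: the loosening way (counter-clockwise from above if right-handed, clockwise if left-handed) it turns easily, is free to lift after 60 to 75 degrees and stays free to about 125; the other way a hard stop comes within 4 to 20 degrees. Until free it has 2 to 5 mm of play upwards. Free, it lifts straight off.
- straightedge: Aluminium straightedge, 160 g, lying on the bench: flat strip 180 mm long (x) x 36 mm wide (y) x 6 mm high. Origin: centre of its underside; z up. Either long edge may be laid against the foot.
- straightedge_center (a point): Point on the straightedge's mid line, 20.5 mm above its underside, inside its grip rib: the rib stands upright in the middle of the strip, 70 mm long (x), 12 mm thick (y), its top 41 mm above the underside.
- bearing: Loose steel bearing ring, 62 mm in diameter, 16 mm high, a bystander. Origin: centre of its underside.
- wrench: Loose wrench, 170 mm long, lying flat, a bystander. Origin on its underside, z up.
- carton: Closed cardboard carton, 150 x 160 x 115 mm high, heavy, immovable, to the left of the unit. Origin: centre of its underside.
Things that resemble listed ones, but are neither listed nor needed, are in the scene too. There is more than one size of the straightedge; the one meant has the size given above. Leave any green look-alike of the unit alone.

How it is judged (in metres and radians):
On the way, in this order (a step that is already met when the one before it is completed fails the run):
1. the straightedge lies flush against the foot's front edge, let go, with the cap still on (angle between the x axis of straightedge and the y axis of unit, either way round below 0.045 rad and x of straightedge_center in the frame of unit between -0.1065 and -0.0995 m and y of straightedge_center in the frame of unit between -0.045 and 0.045 m and height (world z) of straightedge_center below 0.0245 m and angle between straightedge's own z axis and vertical below 0.1 rad and contact force between the fingers and straightedge below 0.1 N and linear speed of straightedge below 0.02 m/s and z of cap_center in the frame of unit below 0.112 m), for 0.2 s.
2. the cap has been turned loose on its seat (angle between the x axis of cap_center and the x axis of unit, either way round above 0.8 rad and z of cap_center in the frame of unit below 0.125 m), for 0.1 s.
At the end, for the whole second after the job is handed in: Cap held still in the fingers, upright within 17 deg, at least 60 mm above its seat, within 60 mm of the shaft axis, off the unit; straightedge flat, let go, edge within 3.5 mm of the foot's front edge, parallel within 2.6 deg, middle within 45 mm of the edge's middle (angle between the x axis of straightedge and the y axis of unit, either way round below 0.045 rad and x of straightedge_center in the frame of unit between -0.1065 and -0.0995 m and y of straightedge_center in the frame of unit between -0.045 and 0.045 m and height (world z) of straightedge_center below 0.0245 m and angle between straightedge's own z axis and vertical below 0.1 rad and contact force between the fingers and straightedge below 0.1 N and linear speed of straightedge below 0.02 m/s and z of cap_center in the frame of unit above 0.165 m and horizontal distance between cap_center and seat below 0.06 m and angle between cap_center's own z axis and vertical below 0.3 rad and contact force between the fingers and cap above 1 N and contact force between cap and unit below 0.1 N and linear speed of cap below 0.03 m/s); the arm keeps its last pose, push and grip.
It fails at once if the bearing is disturbed (distance of bearing from where it was at the start of the episode above 0.03 m).
It fails at once if the wrench is disturbed (distance of wrench from where it was at the start of the episode above 0.03 m).
It also fails if it takes over 64 s, if anything falls off the work surface, if the arm or the gripper's body presses on something with over 40 N, if the wrist force passes 120 N, or if a joint passes its speed limit or range.

## Working session

There is one attempt and no reset: what is moved stays moved. The work goes in short steps, Python scripts to look and compute and a shell command to move; the robot and the scene stay as the last step left them, time stands still between calls to the robot, and variables do not carry over. Pictures are saved under pics/ and viewed, and the job is handed in when it is done.

```bash
mkdir -p pics
cat > h.py <<'E'
import numpy as np, cv2
from rig import bot, vision
def cal(n):
    c=vision.get_calibration(n); R=cv2.Rodrigues(np.array(c['rvec'],float))[0]; return c,R,np.array(c['tvec'],float).ravel()
def ray(n,uv,z,C=None):
    c,R,t=C or cal(n); uv=np.atleast_2d(uv).astype(float)
    d=np.c_[(uv[:,0]-c['cx'])/c['fx'],(uv[:,1]-c['cy'])/c['fy'],np.ones(len(uv))]@R
    o=-R.T@t; return o+d*((z-o[2])/d[:,2])[:,None]
def cloud(n,D,C=None):
    c,R,t=C or cal(n); v,u=np.mgrid[:D.shape[0],:D.shape[1]]
    P=np.stack([(u-c['cx'])/c['fx']*D,(v-c['cy'])/c['fy']*D,D],-1); return (P-t)@R
def snap(n,name):
    C=cal(n); I,D=vision.capture(n); cv2.imwrite(f'pics/{name}.png',I[...,::-1]); np.savez(f'{name}.npz',I=I,D=D,rv=cv2.Rodrigues(C[1])[0],t=C[2],**{k:C[0][k] for k in('fx','fy','cx','cy')}); return I,D,C
E
python3 - <<'E'
from h import *
for n in('scene','top'):
    I,D,C=snap(n,n+'0'); print(n,-C[1].T@C[2],C[0]['fx'])
s=bot.read_state(); print(s, bot.hold_point_z)
E
```

```text
scene [0.88881445 0.46408104 0.94052191] 374.72247632245643
top [0.23459254 0.01209854 1.40563211] 449.0278302865108
{'time_s': 0.1, 'joint_positions': array([ 6.60928303e+01,  3.02731828e+01,  8.21488252e+01,  1.12448778e-03,
        6.76901903e+01, -1.02282916e+01]), 'qvel': array([-0.01419359,  0.00302439, -0.16703315, -0.05116575, -0.01561589,
       -0.01665232]), 'tau': array([-1.00390691e-04, -4.40984988e+01, -1.77151144e+01,  6.34862948e-02,
        5.34083485e-02, -3.67207099e-05]), 'position': array([0.14750485, 0.60666583, 0.22167561]), 'tcp_rot': array([[-9.71634449e-01,  2.36486449e-01, -8.10183400e-04],
       [ 2.36487554e-01,  9.71632882e-01, -1.78286173e-03],
       [ 3.65578193e-04, -1.92388817e-03, -9.99998083e-01]]), 'force': array([ 0.27235728,  0.80517792, -0.07346275]), 'moment': array([ 0.02766947, -0.01201624,  0.01214366]), 'opening': 1.0034942724607496} 0.0187
```

View pics/scene0.png

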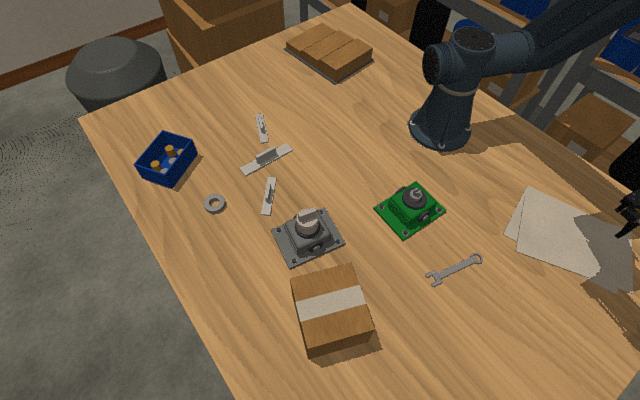

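View pics/top0.png

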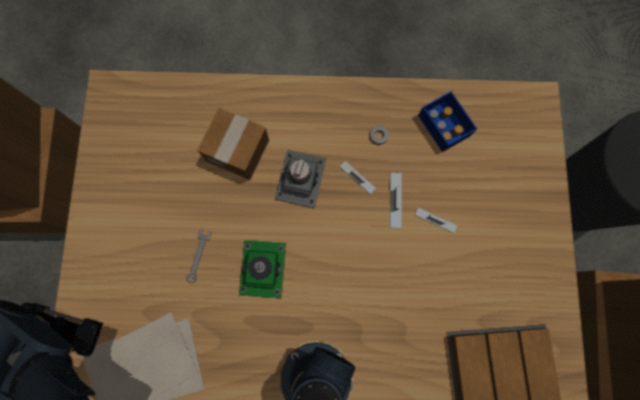

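The scene holds three white strips with ribs, in the top view at (357,177), (396,200) and (436,220). It also holds the grey unit with the white cap at (301,178) and a green look-alike at (263,268). The bearing is at (379,134) and the wrench at (199,257). The strip at (396,200) looks about 56 px long (≈180 mm), while the other two look about 40 px. Next I measure them.

Run:
```python
from h import *
d=np.load('top0.npz');I,D=d['I'],d['D']
C=({k:float(d[k]) for k in('fx','fy','cx','cy')},cv2.Rodrigues(d['rv'])[0],d['t'])
P=cloud('top',D,C)
hsv=cv2.cvtColor(I,cv2.COLOR_RGB2HSV)
m=((hsv[...,1]<60)&(hsv[...,2]>55)).astype(np.uint8); m[:75]=0
n,l,st,ce=cv2.connectedComponentsWithStats(m)
for i in range(1,n):
    if 40<st[i,4]<6000 and 80<ce[i][0]<570 and ce[i][1]<330:
        c=cv2.findContours((l==i).astype(np.uint8),0,1)[0][0].reshape(-1,2)
        w=ray('top',c,0.006,C)[:,:2].astype(np.float32); r=cv2.minAreaRect(w)
        z=P[...,2][(l==i)]
        print(ce[i].round(),st[i,4],np.round(r[0],3),np.round(r[1],3),round(r[2],1),'z',np.percentile(z,[5,50,98]).round(3))
g=((hsv[...,1]<60)&(P[...,2]>0.004)&(P[...,2]<.2)).astype(np.uint8)
cv2.imwrite('pics/topcrop.png',cv2.resize(I[90:250,260:470,::-1],None,fx=3.5,fy=3.5,interpolation=cv2.INTER_CUBIC))
d=np.load('scene0.npz');cv2.imwrite('pics/scenecrop.png',cv2.resize(d['I'][100:280,190:390,::-1],None,fx=3.3,fy=3.3,interpolation=cv2.INTER_CUBIC))
```

```text
[455. 107.] 94 [ 0.83  -0.424] [0.166 0.119] 31.6 z [-0.001  0.068  0.077]
[433. 114.] 44 [ 0.845 -0.369] [0.021 0.025] 46.7 z [0.03  0.035 0.042]
[231. 139.] 647 [0.736 0.298] [0.047 0.162] 68.9 z [0.112 0.116 0.122]
[441. 125.] 44 [ 0.805 -0.393] [0.021 0.025] 46.5 z [0.031 0.035 0.042]
[379. 134.] 213 [ 0.765 -0.188] [0.059 0.06 ] 1.6 z [0.01  0.016 0.022]
[302. 177.] 1476 [0.61  0.066] [0.129 0.169] 78.5 z [0.006 0.017 0.143]
[357. 177.] 354 [ 0.618 -0.118] [0.136 0.029] 48.7 z [-0.     0.006  0.035]
[396. 200.] 653 [ 0.545 -0.24 ] [0.036 0.18 ] 89.5 z [0.001 0.007 0.046]
[436. 220.] 386 [ 0.485 -0.365] [0.137 0.029] 66.0 z [-0.001  0.005  0.035]
[198. 254.] 284 [0.356 0.377] [0.035 0.156] 75.8 z [0.003 0.007 0.014]
[260. 266.] 114 [0.323 0.182] [0.034 0.034] 1.6 z [0.069 0.087 0.11 ]
[495. 330.] 277 [ 0.154 -0.538] [0.011 0.292] 5.9 z [-0.001  0.004  0.01 ]
```

View pics/topcrop.png

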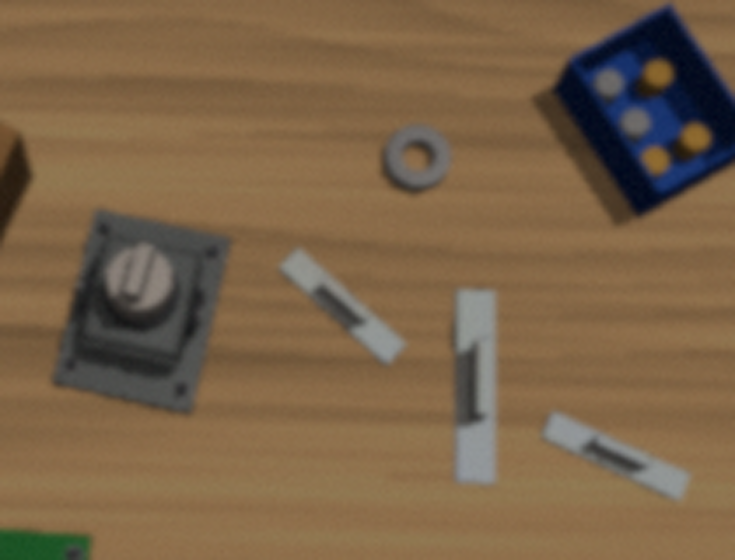

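View pics/scenecrop.png

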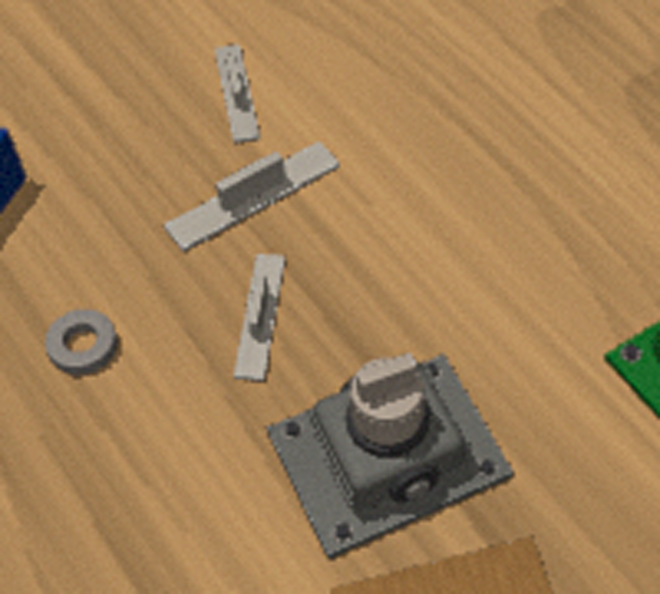

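The strip at (396,200) measures 180 × 36 mm with its rib top near 41–46 mm, so it is the one meant. The others measure 137 × 29 mm. I move over towards the unit for a closer wrist view.

```bash
python3 -m handwheel '[{"hand":1,"dx":2.4,"dy":-4.2,"dz":0.6},{"hand":1,"dx":2.4,"dy":-4.2,"dz":0.6},{"hand":1,"dx":2.4,"dy":-4.2,"dz":0.6},{"hand":1,"dx":2.4,"dy":-4.2,"dz":0.6},{"hand":1,"dx":2.4,"dy":-4.2,"dz":0.6},{"hand":1,"dx":2.4,"dy":-4.2,"dz":0.6},{"hand":1,"dx":2.4,"dy":-4.2,"dz":0.6},{"hand":1,"dx":2.4,"dy":-4.2,"dz":0.6},{"hand":1,"dx":2.4,"dy":-4.2,"dz":0.6},{"hand":1,"dx":2.4,"dy":-4.2,"dz":0.6}]'
python3 -m handwheel '[{"hand":1,"dx":2.4,"dy":-4.2,"dz":0.6},{"hand":1,"dx":2.4,"dy":-4.2,"dz":0.6},{"hand":1},{"hand":1}]'
python3 - <<'E'
from h import *
I,D,C=snap('wrist','w1'); print(-C[1].T@C[2],C[1][2],C[0]['fx'])
E
```

```text
[0.07540219 0.62569899 0.38305984] [ 0.26399117 -0.06488422 -0.96234022] 332.51227964653356invalid input
invalid input
```

View pics/w1.png

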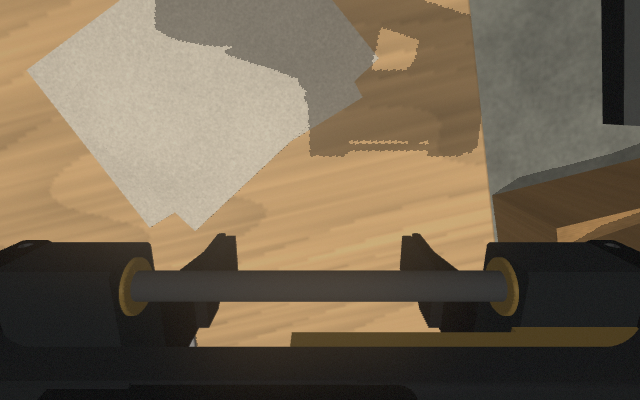

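The moves were refused as "invalid input", so the rows probably need every key. The wrist picture still shows the start place, and the gripper's body is wide along the jaw axis.

```bash
python3 -m handwheel '[{"hand":1,"dx":2.4,"dy":-4.2,"dz":0.6,"wx":0,"wy":0,"wz":0},{"hand":1,"dx":2.4,"dy":-4.2,"dz":0.6,"wx":0,"wy":0,"wz":0},{"hand":1,"dx":2.4,"dy":-4.2,"dz":0.6,"wx":0,"wy":0,"wz":0},{"hand":1,"dx":2.4,"dy":-4.2,"dz":0.6,"wx":0,"wy":0,"wz":0},{"hand":1,"dx":2.4,"dy":-4.2,"dz":0.6,"wx":0,"wy":0,"wz":0},{"hand":1,"dx":2.4,"dy":-4.2,"dz":0.6,"wx":0,"wy":0,"wz":0},{"hand":1,"dx":2.4,"dy":-4.2,"dz":0.6,"wx":0,"wy":0,"wz":0},{"hand":1,"dx":2.4,"dy":-4.2,"dz":0.6,"wx":0,"wy":0,"wz":0},{"hand":1,"dx":2.4,"dy":-4.2,"dz":0.6,"wx":0,"wy":0,"wz":0},{"hand":1,"dx":2.4,"dy":-4.2,"dz":0.6,"wx":0,"wy":0,"wz":0}]'
```

```text
time_s: 1.15
position: [0.3882, 0.1854, 0.2828]
tcp_rot: [[-0.972, 0.236, 0.0], [0.236, 0.972, 0.0], [-0.0, 0.0, -1.0]]
force: [1.6, 0.8, 0.3]
opening: 1.0
```

```bash
python3 -m handwheel '[{"hand":1,"dx":4.4,"dy":-1.7,"dz":1,"wx":0,"wy":0,"wz":0},{"hand":1,"dx":4.4,"dy":-1.7,"dz":1,"wx":0,"wy":0,"wz":0},{"hand":1,"dx":4.4,"dy":-1.7,"dz":1,"wx":0,"wy":0,"wz":0},{"hand":1,"dx":4.4,"dy":-1.7,"dz":1,"wx":0,"wy":0,"wz":0},{"hand":1,"dx":4.4,"dy":-1.7,"dz":1,"wx":0,"wy":0,"wz":0},{"hand":1,"dx":4.4,"dy":-1.7,"dz":1,"wx":0,"wy":0,"wz":0},{"hand":1,"dx":0,"dy":0,"dz":0,"wx":0,"wy":0,"wz":0},{"hand":1,"dx":0,"dy":0,"dz":0,"wx":0,"wy":0,"wz":0}]'
python3 - <<'E'
from h import *
I,D,C=snap('wrist','w2')
E
```

```text
time_s: 1.95
position: [0.652, 0.0846, 0.3413]
tcp_rot: [[-0.971, 0.238, -0.002], [0.238, 0.971, 0.0], [0.002, -0.0, -1.0]]
force: [-1.3, 1.2, 0.5]
opening: 0.998
```

View pics/w2.png

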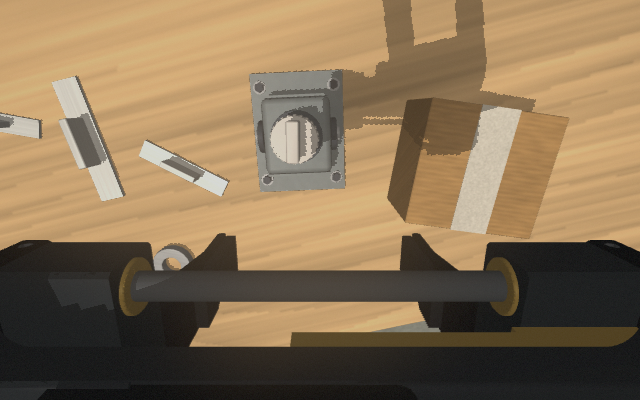

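The picture shows the unit's foot at (250–346, 69–190), with the front edge along the top from (250,75) to (343,70). The cap bar is near (293,140), and the long strip runs (65,80)–(112,198). I measure all three.

Run:
```python
from h import *
d=np.load('w2.npz');I,D=d['I'],d['D']
C=({k:float(d[k]) for k in('fx','fy','cx','cy')},cv2.Rodrigues(d['rv'])[0],d['t'])
P=cloud('w',D,C);Z=P[...,2]
def ang(a): return (a+90)%180-90
def rect(mask,z,lab):
    n,l,st,ce=cv2.connectedComponentsWithStats(mask.astype(np.uint8))
    for i in range(1,n):
        if st[i,4]<150: continue
        c=cv2.findContours((l==i).astype(np.uint8),0,1)[0][0].reshape(-1,2)
        zz=np.median(Z[l==i]) 
        r=cv2.minAreaRect(ray('w',c,z,C)[:,:2].astype(np.float32))
        print(lab,ce[i].round(),st[i,4],np.round(r[0],4),np.round(r[1],4),'ang',[round(ang(r[2]+k),1) for k in(0,90)],'zmed',zz.round(4))
roi=np.zeros(D.shape,bool); roi[40:225,30:360]=1
hsv=cv2.cvtColor(I,cv2.COLOR_RGB2HSV); grey=(hsv[...,1]<55)
rect(roi&grey&(hsv[...,2]>40),0.010,'grey@10')
rect(roi&grey&(hsv[...,2]>40),0.006,'grey@6')
rect(roi&(Z>0.130)&(Z<.16),0.141,'bar')
rect(roi&(Z>0.03)&(Z<.05)&grey&(np.arange(640)[None]<240),0.041,'rib')
rect(roi&(Z>0.095)&(Z<.16),0.112,'capall')
# front edge fit
sub=(roi&grey&(hsv[...,2]>40))
pts=[(u,np.argmax(sub[:,u])) for u in range(256,340,2)]
w=ray('w',pts,0.010,C)[:,:2]; vx,vy,x0,y0=cv2.fitLine(w.astype(np.float32),cv2.DIST_HUBER,0,.01,.01).ravel()
print('front line dir',ang(np.degrees(np.arctan2(vy,vx))),x0,y0, 'unit x angle',np.degrees(np.arctan2(vy,vx))%180-90)
```

```text
grey@10 [299. 130.] 10487 [0.609  0.0674] [0.129 0.169] ang [78.8, -11.2] zmed 0.0523
grey@10 [ 86. 138.] 3664 [ 0.5474 -0.2398] [0.0515 0.1774] ang [89.4, -0.6] zmed 0.0054
grey@10 [ 35. 128.] 201 [ 0.5115 -0.3023] [0.0142 0.0269] ang [63.1, -26.9] zmed 0.0031
grey@10 [182. 168.] 1608 [ 0.6185 -0.1135] [0.1332 0.0275] ang [47.9, -42.1] zmed 0.0039
grey@6 [299. 130.] 10487 [0.6092 0.0671] [0.13   0.1703] ang [78.8, -11.2] zmed 0.0523
grey@6 [ 86. 138.] 3664 [ 0.5471 -0.2426] [0.0519 0.1788] ang [89.4, -0.6] zmed 0.0054
grey@6 [ 35. 128.] 201 [ 0.5109 -0.3056] [0.0143 0.0271] ang [63.1, -26.9] zmed 0.0031
grey@6 [182. 168.] 1608 [ 0.6188 -0.1152] [0.1343 0.0277] ang [47.9, -42.1] zmed 0.0039
bar [292. 142.] 556 [0.6088 0.0673] [0.0131 0.045 ] ang [75.3, -14.7] zmed 0.14
rib [ 74. 143.] 641 [ 0.5472 -0.2332] [0.0181 0.0686] ang [89.5, -0.5] zmed 0.0391
capall [294. 139.] 1873 [0.6087 0.068 ] [0.0565 0.0564] ang [6.3, -83.7] zmed 0.1116
front line dir 78.91159 0.5275878 0.08776283 unit x angle -11.088402
```

The unit's centre is (0.609, 0.067) with its x axis at −11.2°, and the foot measures 129 × 169 mm as expected. The cap bar is at −14.7° with its top at z = 0.14. The strip's centre is about (0.546, −0.239) at −0.6°. Next I go above the strip's rib.

```bash
python3 -m handwheel '[{"hand":1,"dx":-1.3,"dy":-4,"dz":-2.4,"wx":0,"wy":0,"wz":0.03},{"hand":1,"dx":-1.3,"dy":-4,"dz":-2.4,"wx":0,"wy":0,"wz":0.03},{"hand":1,"dx":-1.3,"dy":-4,"dz":-2.4,"wx":0,"wy":0,"wz":0.03},{"hand":1,"dx":-1.3,"dy":-4,"dz":-2.4,"wx":0,"wy":0,"wz":0.03},{"hand":1,"dx":-1.3,"dy":-4,"dz":-2.4,"wx":0,"wy":0,"wz":0.03},{"hand":1,"dx":-1.3,"dy":-4,"dz":-2.4,"wx":0,"wy":0,"wz":0.03},{"hand":1,"dx":-1.3,"dy":-4,"dz":-2.4,"wx":0,"wy":0,"wz":0.03},{"hand":1,"dx":-1.3,"dy":-4,"dz":-2.4,"wx":0,"wy":0,"wz":0.02},{"hand":1,"dx":0,"dy":0,"dz":0,"wx":0,"wy":0,"wz":0},{"hand":1,"dx":0,"dy":0,"dz":0,"wx":0,"wy":0,"wz":0}]'
python3 - <<'E'
from h import *
I,D,C=snap('wrist','w3')
E
```

```text
time_s: 3.0
position: [0.5463, -0.234, 0.1502]
tcp_rot: [[-1.0, 0.011, -0.002], [0.011, 1.0, 0.002], [0.002, 0.002, -1.0]]
force: [-0.1, -0.8, 0.6]
opening: 1.0
```

View pics/w3.png

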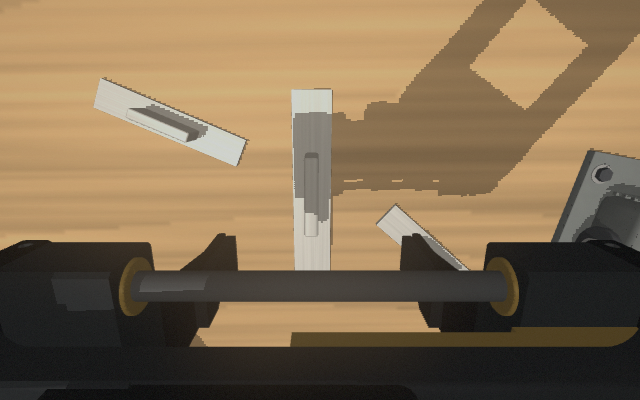

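The strip is centred between the fingers near column 312, with its rib at (312, 153–236). I measure it once more.

Run:
```python
from h import *
d=np.load('w3.npz');I,D=d['I'],d['D']
C=({k:float(d[k]) for k in('fx','fy','cx','cy')},cv2.Rodrigues(d['rv'])[0],d['t'])
P=cloud('w',D,C);Z=P[...,2]
m=(Z>0.037)&(Z<.05);m[:, :280]=0;m[:,345:]=0;m[240:]=0
c=np.argwhere(m)[:,::-1]; w=ray('w',c,0.041,C)[:,:2]; r=cv2.minAreaRect(w.astype(np.float32));print(len(c),r)
```

```text
1092 ((0.5458381772041321, -0.23907583951950073), (0.011194257996976376, 0.06899578124284744), 89.37948608398438)
```

```bash
python3 -m handwheel '[{"hand":1,"dx":0,"dy":-0.5,"dz":-4,"wx":0,"wy":0,"wz":0},{"hand":1,"dx":0,"dy":0,"dz":-4,"wx":0,"wy":0,"wz":0},{"hand":1,"dx":0,"dy":0,"dz":-3.5,"wx":0,"wy":0,"wz":0},{"hand":1,"dx":0,"dy":0,"dz":-1.5,"wx":0,"wy":0,"wz":0},{"hand":1,"dx":0,"dy":0,"dz":-0.5,"wx":0,"wy":0,"wz":0},{"hand":1,"dx":0,"dy":0,"dz":0,"wx":0,"wy":0,"wz":0}]'
```

```text
time_s: 3.65
position: [0.5487, -0.2391, 0.0163]
tcp_rot: [[-1.0, 0.007, 0.001], [0.007, 1.0, -0.001], [-0.001, -0.001, -1.0]]
force: [-0.9, 0.2, 0.6]
opening: 1.001
```

```bash
python3 -m handwheel '[{"hand":-1,"dx":0,"dy":0,"dz":-0.4,"wx":0,"wy":0,"wz":0},{"hand":-1,"dx":0,"dy":0,"dz":0,"wx":0,"wy":0,"wz":0},{"hand":-1,"dx":0,"dy":0,"dz":0,"wx":0,"wy":0,"wz":0},{"hand":-1,"dx":0,"dy":0,"dz":0,"wx":0,"wy":0,"wz":0},{"hand":-1,"dx":0,"dy":0,"dz":0,"wx":0,"wy":0,"wz":0},{"hand":-1,"dx":0,"dy":0,"dz":0,"wx":0,"wy":0,"wz":0},{"hand":-1,"dx":0,"dy":0,"dz":0,"wx":0,"wy":0,"wz":0},{"hand":-1,"dx":0,"dy":0,"dz":0,"wx":0,"wy":0,"wz":0}]'
```

```text
time_s: 4.45
position: [0.5477, -0.2398, 0.0115]
tcp_rot: [[-1.0, 0.009, -0.0], [0.009, 1.0, 0.0], [0.0, 0.0, -1.0]]
force: [-0.0, -0.0, 0.5]
opening: 0.354
```

```bash
python3 -m handwheel '[{"hand":-1,"dx":0,"dy":0,"dz":0,"wx":0,"wy":0,"wz":0},{"hand":-1,"dx":0,"dy":0,"dz":0,"wx":0,"wy":0,"wz":0},{"hand":-1,"dx":0,"dy":0,"dz":0,"wx":0,"wy":0,"wz":0},{"hand":-1,"dx":0,"dy":0,"dz":0,"wx":0,"wy":0,"wz":0},{"hand":-1,"dx":0,"dy":0,"dz":0,"wx":0,"wy":0,"wz":0}]'
```

```text
time_s: 4.95
position: [0.5478, -0.2398, 0.0115]
tcp_rot: [[-1.0, 0.009, 0.0], [0.009, 1.0, -0.0], [-0.0, -0.0, -1.0]]
force: [0.1, -1.0, -0.3]
opening: 0.136
```

```bash
python3 -m handwheel '[{"hand":-1,"dx":0,"dy":0,"dz":1.5,"wx":0,"wy":0,"wz":0},{"hand":-1,"dx":0,"dy":0,"dz":3,"wx":0,"wy":0,"wz":0},{"hand":-1,"dx":0,"dy":0,"dz":4,"wx":0,"wy":0,"wz":0},{"hand":-1,"dx":0,"dy":0,"dz":2.5,"wx":0,"wy":0,"wz":0},{"hand":-1,"dx":-0.7,"dy":2.8,"dz":0,"wx":0,"wy":0,"wz":-0.145},{"hand":-1,"dx":-0.7,"dy":2.8,"dz":0,"wx":0,"wy":0,"wz":-0.145},{"hand":-1,"dx":-0.7,"dy":2.8,"dz":0,"wx":0,"wy":0,"wz":-0.145},{"hand":-1,"dx":-0.7,"dy":2.8,"dz":0,"wx":0,"wy":0,"wz":-0.145},{"hand":-1,"dx":-0.7,"dy":2.8,"dz":0,"wx":0,"wy":0,"wz":-0.145},{"hand":-1,"dx":-0.7,"dy":2.8,"dz":0,"wx":0,"wy":0,"wz":-0.145}]'
python3 -m handwheel '[{"hand":-1,"dx":-0.7,"dy":2.8,"dz":0,"wx":0,"wy":0,"wz":-0.145},{"hand":-1,"dx":-0.7,"dy":2.8,"dz":0,"wx":0,"wy":0,"wz":-0.145},{"hand":-1,"dx":-0.7,"dy":2.8,"dz":0,"wx":0,"wy":0,"wz":-0.145},{"hand":-1,"dx":-0.7,"dy":2.8,"dz":0,"wx":0,"wy":0,"wz":-0.145},{"hand":-1,"dx":-0.7,"dy":2.8,"dz":0,"wx":0,"wy":0,"wz":-0.145},{"hand":-1,"dx":-0.7,"dy":2.8,"dz":0,"wx":0,"wy":0,"wz":-0.145},{"hand":-1,"dx":0,"dy":0,"dz":0,"wx":0,"wy":0,"wz":0},{"hand":-1,"dx":0,"dy":0,"dz":0,"wx":0,"wy":0,"wz":0}]'
python3 - <<'E'
from h import *
I,D,C=snap('wrist','w4')
I,D,C=snap('scene','s4')
E
```

```text
time_s: 5.95
position: [0.5053, -0.0706, 0.1225]
tcp_rot: [[-0.633, 0.774, 0.001], [0.774, 0.633, -0.0], [-0.0, 0.0, -1.0]]
force: [-0.6, -0.0, -1.4]
opening: 0.132
time_s: 6.75
position: [0.4638, 0.0967, 0.1223]
tcp_rot: [[0.174, 0.985, 0.001], [0.985, -0.174, -0.0], [-0.0, 0.001, -1.0]]
force: [-0.1, 0.6, -1.3]
opening: 0.134
```

View pics/w4.png

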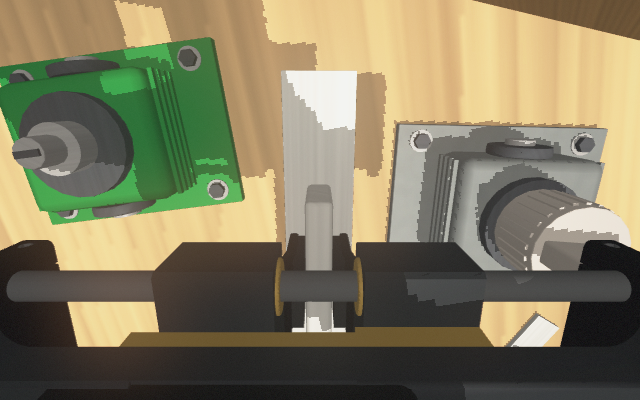

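View pics/s4.png

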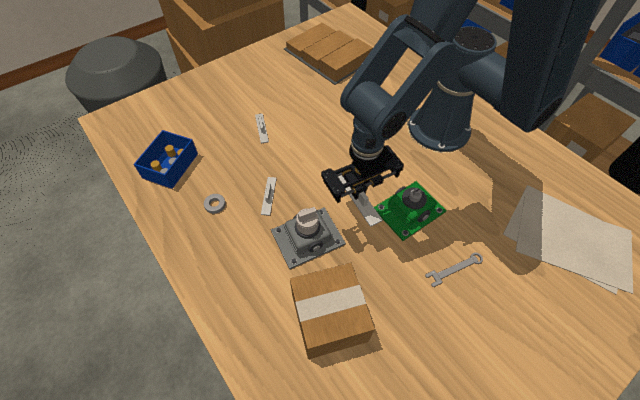

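```bash
python3 -m handwheel '[{"hand":-1,"dx":0,"dy":0,"dz":-3,"wx":0,"wy":0,"wz":-0.02},{"hand":-1,"dx":0,"dy":0,"dz":-4,"wx":0,"wy":0,"wz":0},{"hand":-1,"dx":0,"dy":0,"dz":-2.5,"wx":0,"wy":0,"wz":0},{"hand":-1,"dx":0,"dy":0,"dz":-1,"wx":0,"wy":0,"wz":0},{"hand":-1,"dx":0,"dy":0,"dz":-0.4,"wx":0,"wy":0,"wz":0},{"hand":-1,"dx":0,"dy":0,"dz":-0.1,"wx":0,"wy":0,"wz":0},{"hand":-1,"dx":0,"dy":0,"dz":0,"wx":0,"wy":0,"wz":0}]'
```

```text
time_s: 7.55
position: [0.4647, 0.096, 0.0124]
tcp_rot: [[0.197, 0.98, 0.002], [0.98, -0.197, -0.0], [0.0, 0.002, -1.0]]
force: [-0.6, 0.1, -1.7]
opening: 0.137
```

```bash
python3 -m handwheel '[{"hand":-1,"dx":0,"dy":0,"dz":-0.1,"wx":0,"wy":0,"wz":0},{"hand":0,"dx":0,"dy":0,"dz":0,"wx":0,"wy":0,"wz":0},{"hand":0,"dx":0,"dy":0,"dz":0,"wx":0,"wy":0,"wz":0},{"hand":0,"dx":0,"dy":0,"dz":0,"wx":0,"wy":0,"wz":0},{"hand":0,"dx":0,"dy":0,"dz":0,"wx":0,"wy":0,"wz":0},{"hand":0,"dx":0,"dy":0,"dz":3,"wx":0,"wy":0,"wz":0},{"hand":0,"dx":0,"dy":0,"dz":4,"wx":0,"wy":0,"wz":0},{"hand":0,"dx":0,"dy":0,"dz":3,"wx":0,"wy":0,"wz":0},{"hand":0,"dx":0,"dy":0,"dz":0,"wx":0,"wy":0,"wz":0}]'
python3 - <<'E'
from h import *
I,D,C=snap('wrist','w5')
E
```

```text
time_s: 8.45
position: [0.4664, 0.0963, 0.1139]
tcp_rot: [[0.196, 0.98, 0.008], [0.981, -0.196, -0.0], [0.001, 0.008, -1.0]]
force: [-0.9, -0.0, 0.4]
opening: 0.499
```

View pics/w5.png

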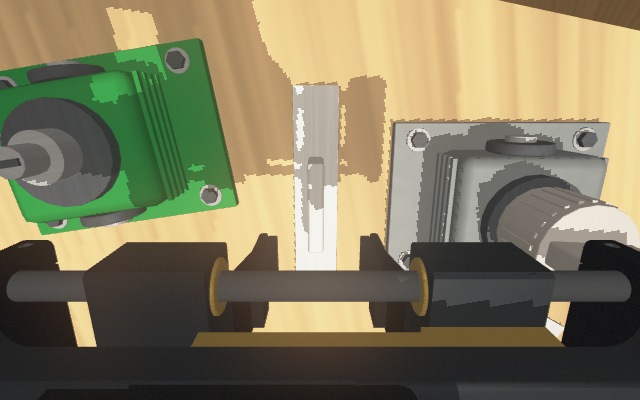

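The strip lies flat on the bench at (316, 85–270), about parallel to the foot edge at column 390. I measure the gap and the pose.

```bash
cat > gap.py <<'E'
from h import *
import sys
def load(n):
    d=np.load(n+'.npz');return d['I'],d['D'],({k:float(d[k]) for k in('fx','fy','cx','cy')},cv2.Rodrigues(d['rv'])[0],d['t'])
U=np.array([0.609,0.067]);a=np.radians(-11.2);ux=np.array([np.cos(a),np.sin(a)]);uy=np.array([-ux[1],ux[0]])
def inU(w): w=np.atleast_2d(w)[:,:2]-U; return np.c_[w@ux,w@uy]
if __name__=='__main__':
    I,D,C=load('w5');P=cloud('w',D,C);Z=P[...,2]
    m=(Z>0.037)&(Z<.046);m[:,:295]=0;m[:,335:]=0;m[258:]=0
    w=ray('w',np.argwhere(m)[:,::-1],0.041,C); r=cv2.minAreaRect(w[:,:2].astype(np.float32));print('rib',r, inU([r[0]]))
    for row in (150,180,200):
        # foot edge & strip right edge by columns
        g=cv2.cvtColor(I,cv2.COLOR_RGB2HSV)[row,:,1]
        print(row,[int(x) for x in g[285:410:3]])
E
python3 gap.py
```

```text
rib ((0.4655037820339203, 0.09966835379600525), (0.06858879327774048, 0.011460203677415848), 78.51044464111328) [[-0.14710867  0.0041743 ]]
150 [107, 105, 103, 24, 25, 7, 26, 26, 26, 24, 24, 26, 26, 25, 23, 25, 26, 25, 100, 103, 101, 103, 103, 103, 102, 101, 101, 105, 101, 105, 103, 103, 105, 92, 95, 104, 37, 15, 15, 14, 15, 15]
180 [83, 80, 79, 25, 6, 7, 27, 29, 29, 28, 29, 28, 27, 29, 28, 28, 28, 30, 99, 90, 93, 95, 94, 91, 92, 91, 94, 95, 102, 101, 101, 103, 97, 94, 105, 34, 15, 14, 14, 14, 12, 13]
200 [86, 83, 78, 71, 6, 8, 31, 30, 17, 31, 30, 28, 30, 5, 4, 7, 7, 4, 89, 90, 89, 91, 93, 91, 90, 89, 91, 92, 93, 94, 97, 95, 97, 97, 102, 34, 12, 12, 14, 14, 12, 15]
```

```bash
python3 -m handwheel '[{"hand":-0.3,"dx":-0.35,"dy":0.1,"dz":0,"wx":0,"wy":0,"wz":0.145},{"hand":-0.3,"dx":-0.35,"dy":0.1,"dz":0,"wx":0,"wy":0,"wz":0.145},{"hand":-0.3,"dx":-0.35,"dy":0.1,"dz":0,"wx":0,"wy":0,"wz":0.145},{"hand":-0.3,"dx":-0.35,"dy":0.1,"dz":0,"wx":0,"wy":0,"wz":0.145},{"hand":-0.3,"dx":-0.35,"dy":0.1,"dz":0,"wx":0,"wy":0,"wz":0.145},{"hand":-0.3,"dx":-0.35,"dy":0.1,"dz":0,"wx":0,"wy":0,"wz":0.145},{"hand":-0.3,"dx":-0.35,"dy":0.1,"dz":0,"wx":0,"wy":0,"wz":0.145},{"hand":-0.3,"dx":-0.35,"dy":0.1,"dz":0,"wx":0,"wy":0,"wz":0.145},{"hand":-0.3,"dx":-0.35,"dy":0.1,"dz":0,"wx":0,"wy":0,"wz":0.145},{"hand":-0.3,"dx":-0.35,"dy":0.1,"dz":0,"wx":0,"wy":0,"wz":0.145}]'
python3 -m handwheel '[{"hand":-0.3,"dx":0,"dy":0,"dz":0,"wx":0,"wy":0,"wz":0.12},{"hand":-0.3,"dx":0,"dy":0,"dz":-1.5,"wx":0,"wy":0,"wz":0},{"hand":-0.3,"dx":0,"dy":0,"dz":-1.5,"wx":0,"wy":0,"wz":0},{"hand":-0.3,"dx":0,"dy":0,"dz":0,"wx":0,"wy":0,"wz":0}]'
python3 - <<'E'
from gap import *
I,D,C=snap('scene','s6')
print(inU([bot.read_state()['position']]))
cv2.imwrite('pics/s6c.png',cv2.resize(I[120:270,260:460,::-1],None,fx=3.5,fy=3.5,interpolation=cv2.INTER_CUBIC))
E
```

```text
time_s: 9.5
position: [0.4275, 0.1063, 0.1093]
tcp_rot: [[-0.951, 0.308, -0.003], [0.308, 0.951, 0.0], [0.003, -0.001, -1.0]]
force: [-0.2, 0.4, -0.6]
opening: 0.35
time_s: 9.9
position: [0.4266, 0.1062, 0.0783]
tcp_rot: [[-0.98, 0.198, -0.006], [0.198, 0.98, 0.0], [0.006, -0.001, -1.0]]
force: [-0.5, -0.3, -1.1]
opening: 0.347
[[-0.18598131  0.00317081]]
```

View pics/s6c.png

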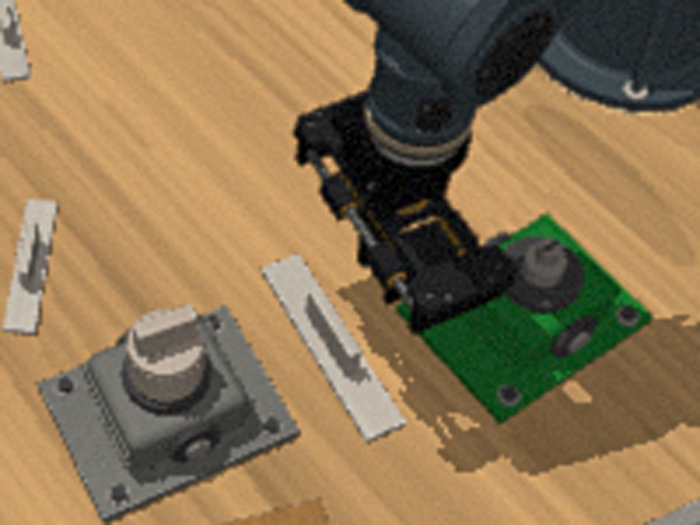

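The strip lies between the gripper and the foot, and the green look-alike is clear of the gripper's body by calculation (about 5 cm). I descend behind the strip, then push the rib in the unit's +x direction (0.981, −0.194).

```bash
python3 -m handwheel '[{"hand":-0.3,"dx":0,"dy":0,"dz":-2.5,"wx":0,"wy":0,"wz":0},{"hand":-0.3,"dx":0,"dy":0,"dz":-2.5,"wx":0,"wy":0,"wz":0},{"hand":-0.3,"dx":0,"dy":0,"dz":-1.2,"wx":0,"wy":0,"wz":0},{"hand":-0.3,"dx":0,"dy":0,"dz":-0.4,"wx":0,"wy":0,"wz":0},{"hand":-0.3,"dx":0,"dy":0,"dz":0,"wx":0,"wy":0,"wz":0}]'
```

```text
time_s: 10.45
position: [0.4286, 0.1062, 0.0143]
tcp_rot: [[-0.98, 0.198, -0.001], [0.198, 0.98, 0.0], [0.001, -0.0, -1.0]]
force: [-0.5, 0.6, 0.9]
opening: 0.349
```

```bash
python3 -m handwheel '[{"hand":-0.3,"dx":0.59,"dy":-0.117,"dz":0,"wx":0,"wy":0,"wz":0},{"hand":-0.3,"dx":0.59,"dy":-0.117,"dz":0,"wx":0,"wy":0,"wz":0},{"hand":-0.3,"dx":0.59,"dy":-0.117,"dz":0,"wx":0,"wy":0,"wz":0},{"hand":-0.3,"dx":0.59,"dy":-0.117,"dz":0,"wx":0,"wy":0,"wz":0},{"hand":-0.3,"dx":0.59,"dy":-0.117,"dz":0,"wx":0,"wy":0,"wz":0},{"hand":-0.3,"dx":0.59,"dy":-0.117,"dz":0,"wx":0,"wy":0,"wz":0},{"hand":-0.3,"dx":0.59,"dy":-0.117,"dz":0,"wx":0,"wy":0,"wz":0},{"hand":-0.3,"dx":0.59,"dy":-0.117,"dz":0,"wx":0,"wy":0,"wz":0},{"hand":-0.3,"dx":0.4,"dy":-0.08,"dz":0,"wx":0,"wy":0,"wz":0},{"hand":-0.3,"dx":0,"dy":0,"dz":0,"wx":0,"wy":0,"wz":0}]'
python3 - <<'E'
from gap import *
print(inU([bot.read_state()['position']]))
I,D,C=snap('scene','s7')
cv2.imwrite('pics/s7c.png',cv2.resize(I[170:270,260:390,::-1],None,fx=5,fy=5,interpolation=cv2.INTER_CUBIC))
snap('wrist','w7')
E
```

```text
time_s: 11.45
position: [0.4819, 0.0958, 0.0146]
tcp_rot: [[-0.98, 0.198, 0.003], [0.198, 0.98, -0.0], [-0.003, 0.0, -1.0]]
force: [0.0, 0.1, 0.0]
opening: 0.347
[[-0.13029369  0.0035923 ]]
```

View pics/s7c.png

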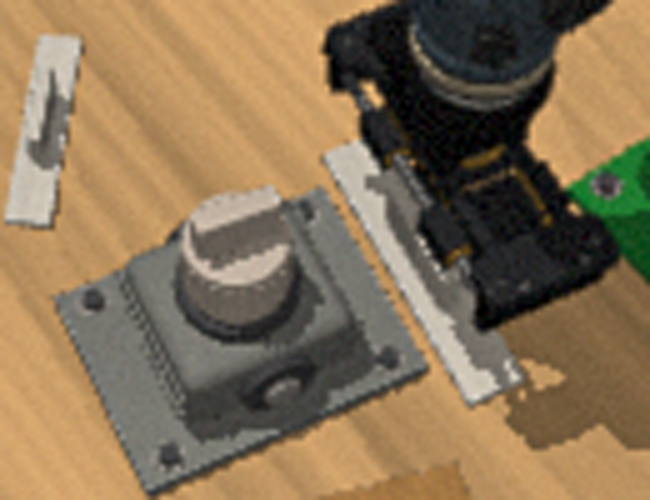

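View pics/w7.png

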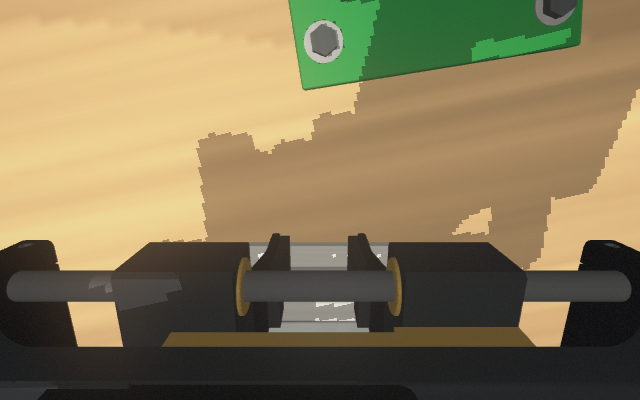

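The strip is moving parallel and a small gap remains, by eye roughly 10 mm. I go on in small steps and watch the force.

```bash
python3 -m handwheel '[{"hand":-0.3,"dx":0.2,"dy":-0.04,"dz":0,"wx":0,"wy":0,"wz":0},{"hand":-0.3,"dx":0.2,"dy":-0.04,"dz":0,"wx":0,"wy":0,"wz":0},{"hand":-0.3,"dx":0.2,"dy":-0.04,"dz":0,"wx":0,"wy":0,"wz":0},{"hand":-0.3,"dx":0,"dy":0,"dz":0,"wx":0,"wy":0,"wz":0}]'
python3 -m handwheel '[{"hand":-0.3,"dx":0.2,"dy":-0.04,"dz":0,"wx":0,"wy":0,"wz":0},{"hand":-0.3,"dx":0,"dy":0,"dz":0,"wx":0,"wy":0,"wz":0}]'
python3 - <<'E'
from gap import *
print(inU([bot.read_state()['position']]))
I,D,C=snap('scene','s8')
cv2.imwrite('pics/s8c.png',cv2.resize(I[170:270,260:390,::-1],None,fx=5,fy=5,interpolation=cv2.INTER_CUBIC))
E
```

```text
time_s: 11.95
position: [0.4863, 0.0948, 0.0145]
tcp_rot: [[-0.98, 0.197, 0.001], [0.197, 0.98, -0.0], [-0.001, 0.0, -1.0]]
force: [-1.1, -0.4, 0.2]
opening: 0.351
time_s: 12.15
position: [0.4885, 0.0944, 0.0145]
tcp_rot: [[-0.98, 0.197, 0.001], [0.197, 0.98, -0.0], [-0.001, 0.0, -1.0]]
force: [-0.1, -0.1, -0.6]
opening: 0.348
[[-0.12354834  0.00350451]]
```

View pics/s8c.png

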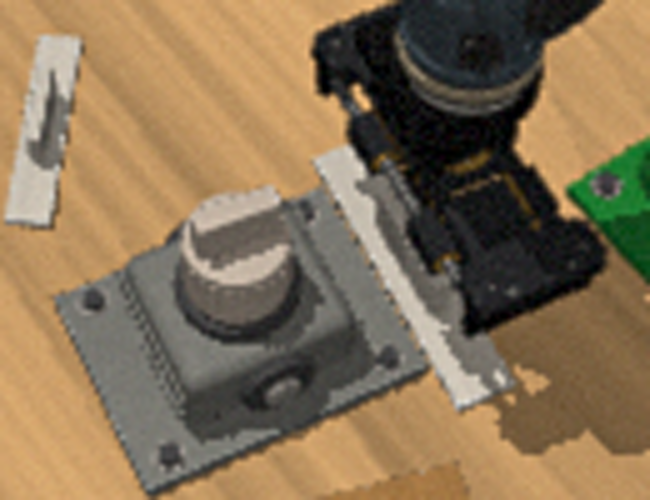

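```bash
python3 -m handwheel '[{"hand":-0.3,"dx":0.2,"dy":-0.04,"dz":0,"wx":0,"wy":0,"wz":0},{"hand":-0.3,"dx":0,"dy":0,"dz":0,"wx":0,"wy":0,"wz":0}]'
python3 -m handwheel '[{"hand":-0.3,"dx":0.2,"dy":-0.04,"dz":0,"wx":0,"wy":0,"wz":0},{"hand":-0.3,"dx":0,"dy":0,"dz":0,"wx":0,"wy":0,"wz":0}]'
python3 -m handwheel '[{"hand":-0.3,"dx":0.1,"dy":-0.02,"dz":0,"wx":0,"wy":0,"wz":0},{"hand":-0.3,"dx":0,"dy":0,"dz":0,"wx":0,"wy":0,"wz":0}]'
```

```text
time_s: 12.4
position: [0.4905, 0.094, 0.0146]
tcp_rot: [[-0.98, 0.197, 0.001], [0.197, 0.98, -0.0], [-0.001, 0.0, -1.0]]
force: [-0.5, -0.5, 0.3]
opening: 0.351
time_s: 12.6
position: [0.4919, 0.0936, 0.0145]
tcp_rot: [[-0.98, 0.197, -0.0], [0.197, 0.98, -0.0], [0.0, -0.0, -1.0]]
force: [-1.7, 0.2, 0.3]
opening: 0.352
time_s: 12.8
position: [0.492, 0.0936, 0.0145]
tcp_rot: [[-0.98, 0.197, -0.002], [0.197, 0.98, 0.0], [0.002, -0.0, -1.0]]
force: [-3.4, 1.0, 3.0]
opening: 0.348
```

```bash
python3 -m handwheel '[{"hand":-0.3,"dx":0.1,"dy":-0.02,"dz":0,"wx":0,"wy":0,"wz":0},{"hand":-0.3,"dx":0,"dy":0,"dz":0,"wx":0,"wy":0,"wz":0}]'
python3 -m handwheel '[{"hand":-0.3,"dx":0.1,"dy":-0.02,"dz":0,"wx":0,"wy":0,"wz":0},{"hand":-0.3,"dx":0,"dy":0,"dz":0,"wx":0,"wy":0,"wz":0}]'
python3 - <<'E'
from gap import *
I,D,C=snap('scene','s9')
cv2.imwrite('pics/s9c.png',cv2.resize(I[170:270,260:390,::-1],None,fx=5,fy=5,interpolation=cv2.INTER_CUBIC))
E
```

```text
time_s: 13.0
position: [0.4921, 0.0936, 0.0145]
tcp_rot: [[-0.98, 0.197, -0.004], [0.197, 0.98, 0.0], [0.004, -0.001, -1.0]]
force: [-4.7, 2.0, 4.8]
opening: 0.348
time_s: 13.2
position: [0.4921, 0.0935, 0.0145]
tcp_rot: [[-0.98, 0.197, -0.006], [0.197, 0.98, 0.0], [0.006, -0.001, -1.0]]
force: [-7.4, 2.4, 4.5]
opening: 0.354
```

View pics/s9c.png

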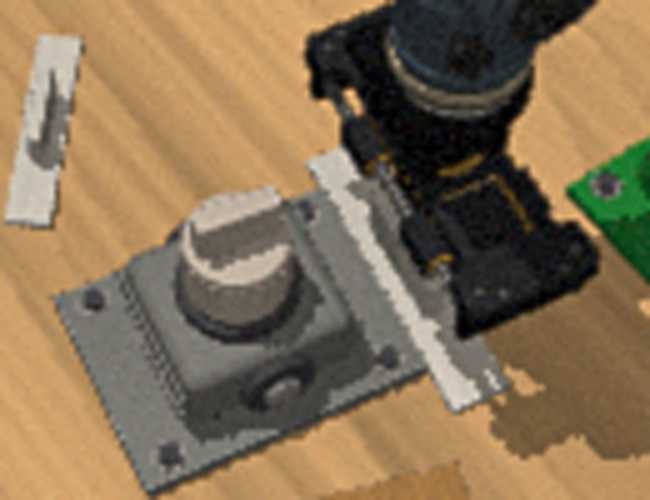

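```bash
python3 -m handwheel '[{"hand":-0.3,"dx":-0.5,"dy":0.1,"dz":0,"wx":0,"wy":0,"wz":0},{"hand":-0.3,"dx":-0.8,"dy":0.15,"dz":0,"wx":0,"wy":0,"wz":0},{"hand":-0.3,"dx":-0.5,"dy":0.1,"dz":1,"wx":0,"wy":0,"wz":0},{"hand":1,"dx":0,"dy":0,"dz":4,"wx":0,"wy":0,"wz":0},{"hand":1,"dx":0,"dy":0,"dz":4,"wx":0,"wy":0,"wz":0},{"hand":1,"dx":0,"dy":0,"dz":4,"wx":0,"wy":0,"wz":0},{"hand":1,"dx":0,"dy":0,"dz":4,"wx":0,"wy":0,"wz":0},{"hand":1,"dx":0,"dy":0,"dz":4,"wx":0,"wy":0,"wz":0},{"hand":1,"dx":0,"dy":0,"dz":4,"wx":0,"wy":0,"wz":0}]'
python3 -m handwheel '[{"hand":1,"dx":3,"dy":-0.6,"dz":0,"wx":0,"wy":0,"wz":0},{"hand":1,"dx":4,"dy":-0.8,"dz":0,"wx":0,"wy":0,"wz":0},{"hand":1,"dx":4,"dy":-0.8,"dz":0,"wx":0,"wy":0,"wz":0},{"hand":1,"dx":2,"dy":-0.4,"dz":0,"wx":0,"wy":0,"wz":-0.03},{"hand":1,"dx":0,"dy":0,"dz":0,"wx":0,"wy":0,"wz":-0.03},{"hand":1,"dx":0,"dy":0,"dz":0,"wx":0,"wy":0,"wz":0}]'
python3 - <<'E'
from h import *
snap('wrist','w10')
E
```

```text
time_s: 14.15
position: [0.4767, 0.0966, 0.2671]
tcp_rot: [[-0.98, 0.198, 0.002], [0.198, 0.98, -0.0], [-0.002, 0.0, -1.0]]
force: [1.0, -0.7, -0.2]
opening: 0.811
time_s: 14.75
position: [0.6061, 0.0706, 0.2645]
tcp_rot: [[-0.967, 0.256, -0.001], [0.256, 0.967, 0.0], [0.001, -0.0, -1.0]]
force: [-0.1, -0.3, -1.2]
opening: 1.0
```

View pics/w10.png

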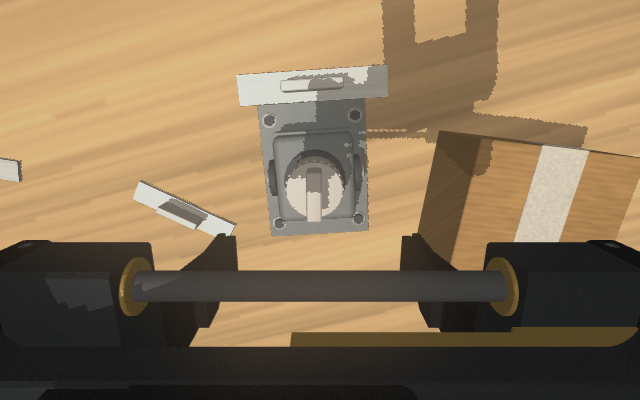

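The strip lies flush along the top edge of the foot, (237–387, 66–105), parallel and centred. I check the numbers and the bar's pose.

Run:
```python
from gap import *
I,D,C=load('w10');P=cloud('w',D,C);Z=P[...,2]
def box(m,z):
    w=ray('w',np.argwhere(m)[:,::-1],z,C); r=cv2.minAreaRect(w[:,:2].astype(np.float32)); print(r[0],r[1],r[2], 'unit',inU([r[0]]),m.sum())
m=(Z>0.037)&(Z<.046);m[:,:270]=0;m[:,355:]=0;m[96:]=0; box(m,.041)
m=(Z>0.132)&(Z<.15);m[:,:270]=0;m[:,360:]=0;m[228:]=0; box(m,.141)
hsv=cv2.cvtColor(I,cv2.COLOR_RGB2HSV)
# strip rear edge (front of image top) angle and unit front bolt/foot side
g=hsv[...,1]<55
pts=[(u,np.argmax(g[:,u])) for u in range(242,384,3)]
w=ray('w',pts,0.006,C)[:,:2].astype(np.float32);vx,vy,x0,y0=cv2.fitLine(w,cv2.DIST_HUBER,0,.01,.01).ravel()
print('rear edge ang',np.degrees(np.arctan2(vy,vx)),inU(w)[:, 0].mean(), inU(w)[:,1].mean())
# foot sides for angle
for s in (range(125,225,3),):
    for side in (0,1):
        p=[]
        for v in s:
            cols=np.where(g[v,255:375])[0]+255
            p.append((cols.min() if side==0 else cols.max(),v))
        w=ray('w',p,0.010,C)[:,:2].astype(np.float32);l=cv2.fitLine(w,cv2.DIST_HUBER,0,.01,.01).ravel();print('foot side ang',np.degrees(np.arctan2(l[1],l[0])),inU(w)[:,1].mean())
```

```text
(0.5088306665420532, 0.09016336500644684) (0.06928149610757828, 0.011898975819349289) 78.78060150146484 unit [[-0.10276075  0.0032659 ]] 724
(0.6073800325393677, 0.06728357076644897) (0.013369021005928516, 0.045933183282613754) 75.30843353271484 unit [[-1.64419462e-03 -3.64831235e-05]] 782
rear edge ang 78.77035 -0.12017633567798108 0.004873760712994538
foot side ang -11.07392 -0.06354170035434605
foot side ang -11.101885 0.06402173065992356
```

The straightedge is flush: rib centre at unit x = −0.1028, y = 0.003, and parallel within about 0.2°. The tool is aligned with the bar (75.3°). I descend onto it.

```bash
python3 -m handwheel '[{"hand":0.5,"dx":0.2,"dy":-0.3,"dz":-4,"wx":0,"wy":0,"wz":0},{"hand":0.5,"dx":0,"dy":0,"dz":-4,"wx":0,"wy":0,"wz":0},{"hand":0.5,"dx":0,"dy":0,"dz":-3.5,"wx":0,"wy":0,"wz":0},{"hand":0.5,"dx":0,"dy":0,"dz":-1.5,"wx":0,"wy":0,"wz":0},{"hand":0.5,"dx":0,"dy":0,"dz":-1,"wx":0,"wy":0,"wz":0},{"hand":0.5,"dx":0,"dy":0,"dz":0,"wx":0,"wy":0,"wz":0}]'
```

```text
time_s: 15.4
position: [0.6074, 0.068, 0.1238]
tcp_rot: [[-0.967, 0.255, -0.003], [0.255, 0.967, 0.0], [0.003, -0.0, -1.0]]
force: [-1.0, -0.1, 0.3]
opening: 0.753
```

```bash
python3 -m handwheel '[{"hand":0.5,"dx":0.1,"dy":-0.05,"dz":-0.6,"wx":0,"wy":0,"wz":0},{"hand":-1,"dx":0,"dy":0,"dz":0,"wx":0,"wy":0,"wz":0},{"hand":-1,"dx":0,"dy":0,"dz":0,"wx":0,"wy":0,"wz":0},{"hand":-1,"dx":0,"dy":0,"dz":0,"wx":0,"wy":0,"wz":0},{"hand":-1,"dx":0,"dy":0,"dz":0,"wx":0,"wy":0,"wz":0},{"hand":-1,"dx":0,"dy":0,"dz":0,"wx":0,"wy":0,"wz":0},{"hand":-1,"dx":0,"dy":0,"dz":0,"wx":0,"wy":0,"wz":0},{"hand":-1,"dx":0,"dy":0,"dz":0,"wx":0,"wy":0,"wz":0},{"hand":-1,"dx":0,"dy":0,"dz":0,"wx":0,"wy":0,"wz":0},{"hand":-1,"dx":0,"dy":0,"dz":0,"wx":0,"wy":0,"wz":0}]'
```

```text
time_s: 16.4
position: [0.6099, 0.067, 0.1184]
tcp_rot: [[-0.967, 0.256, -0.0], [0.256, 0.967, -0.0], [0.0, -0.0, -1.0]]
force: [-0.6, -0.2, -1.0]
opening: 0.161
```

Gripped: opening 0.161 × 87 mm = 14 mm, the bar's thickness. I try counter-clockwise first in small turns and watch the moment.

```bash
python3 -m handwheel '[{"hand":-1,"dx":0,"dy":0,"dz":0,"wx":0,"wy":0,"wz":0.05},{"hand":-1,"dx":0,"dy":0,"dz":0,"wx":0,"wy":0,"wz":0.05},{"hand":-1,"dx":0,"dy":0,"dz":0,"wx":0,"wy":0,"wz":0.05}]'
python3 -c "
from h import *
s=bot.read_state();print(s['moment'].round(3),s['tau'].round(2)[5],s['joint_positions'].round(1))"
python3 -m handwheel '[{"hand":-1,"dx":0,"dy":0,"dz":0,"wx":0,"wy":0,"wz":0.05},{"hand":-1,"dx":0,"dy":0,"dz":0,"wx":0,"wy":0,"wz":0.05}]'
python3 -c "
from h import *
s=bot.read_state();print(s['moment'].round(3),s['tau'].round(2)[5],s['joint_positions'].round(1))"
```

```text
time_s: 16.7
position: [0.6098, 0.0669, 0.1182]
tcp_rot: [[-0.994, 0.106, -0.001], [0.106, 0.994, -0.0], [0.001, -0.0, -1.0]]
force: [-0.2, 0.6, -0.6]
opening: 0.16
[-0.176 -0.011 -0.043] 0.32 [ -4.2  36.8  88.9  -0.   54.3 -88. ]
time_s: 16.9
position: [0.6097, 0.0669, 0.1182]
tcp_rot: [[-1.0, 0.007, -0.001], [0.007, 1.0, -0.0], [0.001, -0.0, -1.0]]
force: [0.4, -0.3, -0.0]
opening: 0.157
[-0.114  0.069  0.003] 0.32 [ -4.2  36.8  88.9  -0.   54.3 -93.8]
```

```bash
python3 -m handwheel '[{"hand":-1,"dx":0,"dy":0,"dz":0,"wx":0,"wy":0,"wz":0.05},{"hand":-1,"dx":0,"dy":0,"dz":0,"wx":0,"wy":0,"wz":0.05}]'
python3 -c "
from h import *
s=bot.read_state();print(s['moment'].round(3),s['tau'].round(2)[5],s['joint_positions'].round(1))"
python3 -m handwheel '[{"hand":-1,"dx":0,"dy":0,"dz":0,"wx":0,"wy":0,"wz":0.05},{"hand":-1,"dx":0,"dy":0,"dz":0,"wx":0,"wy":0,"wz":0.05}]'
python3 -c "
from h import *
s=bot.read_state();print(s['moment'].round(3),s['tau'].round(2)[5],s['joint_positions'].round(1))
I,D,C=snap('scene','s11')
cv2.imwrite('pics/s11c.png',cv2.resize(I[150:270,240:390,::-1],None,fx=5,fy=5,interpolation=cv2.INTER_CUBIC))"
```

```text
time_s: 17.1
position: [0.6095, 0.0671, 0.1182]
tcp_rot: [[-0.996, -0.093, -0.001], [-0.093, 0.996, -0.0], [0.001, 0.0, -1.0]]
force: [-0.5, 0.7, -1.0]
opening: 0.158
[-0.073  0.047 -0.073] 0.32 [ -4.1  36.8  88.9  -0.   54.3 -99.5]
time_s: 17.3
position: [0.6096, 0.0672, 0.1182]
tcp_rot: [[-0.981, -0.192, -0.001], [-0.192, 0.981, 0.0], [0.001, 0.0, -1.0]]
force: [-0.6, 0.7, -1.7]
opening: 0.154
[0.037 0.078 0.045] 0.33 [  -4.1   36.8   88.9    0.    54.3 -105.2]
```

View pics/s11c.png

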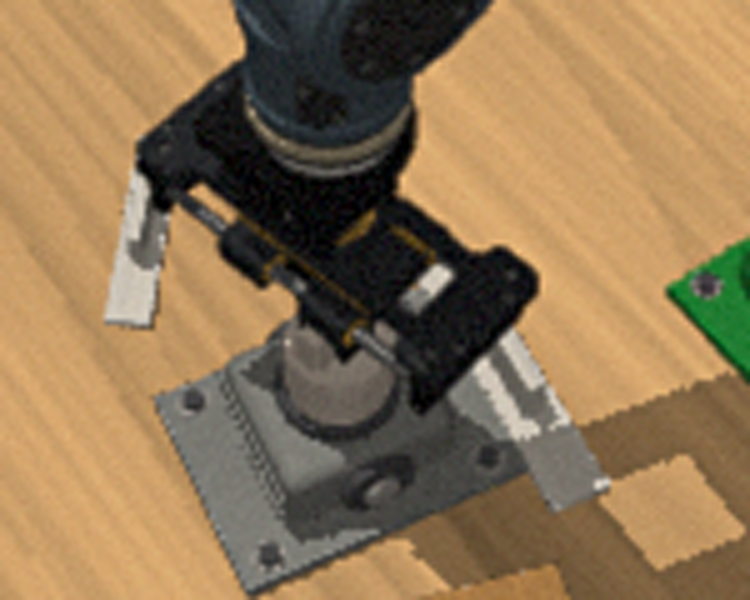

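After 26° there is no rise in the moment about z (at most 0.07 N·m), so counter-clockwise is the loosening way. I continue to about 79°, which joint 6 allows.

```bash
python3 -m handwheel '[{"hand":-1,"dx":0,"dy":0,"dz":0,"wx":0,"wy":0,"wz":0.1},{"hand":-1,"dx":0,"dy":0,"dz":0,"wx":0,"wy":0,"wz":0.1},{"hand":-1,"dx":0,"dy":0,"dz":0,"wx":0,"wy":0,"wz":0.1},{"hand":-1,"dx":0,"dy":0,"dz":0,"wx":0,"wy":0,"wz":0.1},{"hand":-1,"dx":0,"dy":0,"dz":0,"wx":0,"wy":0,"wz":0.1},{"hand":-1,"dx":0,"dy":0,"dz":0,"wx":0,"wy":0,"wz":0.1},{"hand":-1,"dx":0,"dy":0,"dz":0,"wx":0,"wy":0,"wz":0.1},{"hand":-1,"dx":0,"dy":0,"dz":0,"wx":0,"wy":0,"wz":0.1},{"hand":-1,"dx":0,"dy":0,"dz":0,"wx":0,"wy":0,"wz":0.1},{"hand":-1,"dx":0,"dy":0,"dz":0,"wx":0,"wy":0,"wz":0.04}]'
python3 -m handwheel '[{"hand":-1,"dx":0,"dy":0,"dz":0,"wx":0,"wy":0,"wz":0},{"hand":-1,"dx":0,"dy":0,"dz":0,"wx":0,"wy":0,"wz":0}]'
python3 -c "
from h import *
s=bot.read_state();print(s['moment'].round(3),s['tau'].round(2)[5],s['joint_positions'].round(1))"
```

```text
time_s: 18.35
position: [0.6094, 0.0673, 0.1182]
tcp_rot: [[-0.424, -0.906, -0.002], [-0.906, 0.424, 0.0], [0.0, 0.002, -1.0]]
force: [-0.9, 0.6, -0.7]
opening: 0.163
time_s: 18.55
position: [0.6094, 0.0672, 0.1182]
tcp_rot: [[-0.427, -0.904, -0.001], [-0.904, 0.427, 0.0], [0.0, 0.001, -1.0]]
force: [-0.3, 0.4, -2.5]
opening: 0.157
[0.052 0.265 0.021] -0.01 [  -4.1   36.8   89.     0.    54.3 -158.9]
```

It has turned 79.5°. I lift gently and check the force.

```bash
python3 -m handwheel '[{"hand":-1,"dx":0,"dy":0,"dz":0.2,"wx":0,"wy":0,"wz":0},{"hand":-1,"dx":0,"dy":0,"dz":0.2,"wx":0,"wy":0,"wz":0},{"hand":-1,"dx":0,"dy":0,"dz":0.2,"wx":0,"wy":0,"wz":0},{"hand":-1,"dx":0,"dy":0,"dz":0.2,"wx":0,"wy":0,"wz":0}]'
```

```text
time_s: 18.95
position: [0.6096, 0.067, 0.1266]
tcp_rot: [[-0.426, -0.905, -0.001], [-0.905, 0.426, -0.0], [0.0, 0.001, -1.0]]
force: [-1.2, -0.7, -1.9]
opening: 0.164
```

It is free: 8 mm up with only its weight on the wrist. I lift it to about 10 cm above the seat.

```bash
python3 -m handwheel '[{"hand":-1,"dx":0,"dy":0,"dz":1,"wx":0,"wy":0,"wz":0},{"hand":-1,"dx":0,"dy":0,"dz":1.5,"wx":0,"wy":0,"wz":0},{"hand":-1,"dx":0,"dy":0,"dz":1.5,"wx":0,"wy":0,"wz":0},{"hand":-1,"dx":0,"dy":0,"dz":1.5,"wx":0,"wy":0,"wz":0},{"hand":-1,"dx":0,"dy":0,"dz":1.5,"wx":0,"wy":0,"wz":0},{"hand":-1,"dx":0,"dy":0,"dz":1.2,"wx":0,"wy":0,"wz":0},{"hand":-1,"dx":0,"dy":0,"dz":1,"wx":0,"wy":0,"wz":0},{"hand":-1,"dx":0,"dy":0,"dz":0,"wx":0,"wy":0,"wz":0},{"hand":-1,"dx":0,"dy":0,"dz":0,"wx":0,"wy":0,"wz":0},{"hand":-1,"dx":0,"dy":0,"dz":0,"wx":0,"wy":0,"wz":0}]'
python3 -c "
from h import *
I,D,C=snap('scene','s12')
cv2.imwrite('pics/s12c.png',cv2.resize(I[80:280,180:400,::-1],None,fx=3,fy=3,interpolation=cv2.INTER_CUBIC))
snap('wrist','w12'); snap('top','t12')"
```

```text
time_s: 19.95
position: [0.6094, 0.0671, 0.2177]
tcp_rot: [[-0.426, -0.905, -0.002], [-0.905, 0.426, 0.0], [0.001, 0.002, -1.0]]
force: [0.4, 1.0, -1.4]
opening: 0.158
```

View pics/s12c.png

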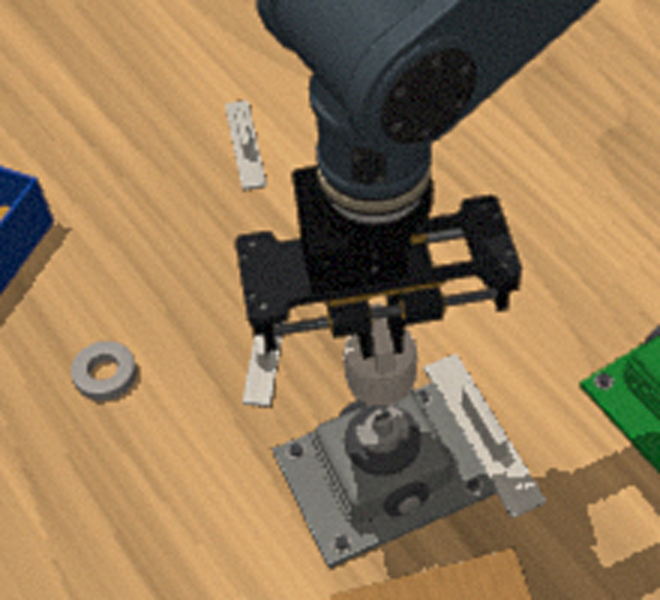

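View pics/w12.png

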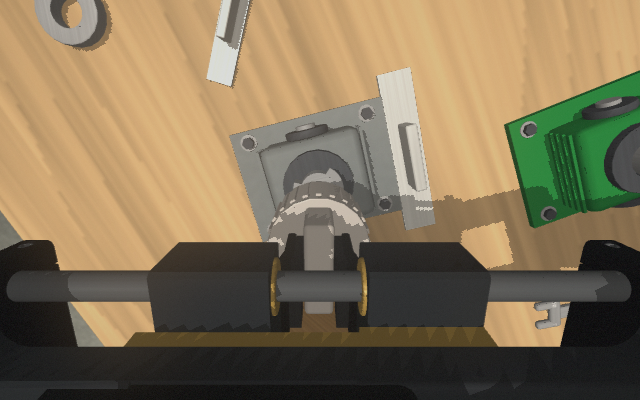

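View pics/t12.png

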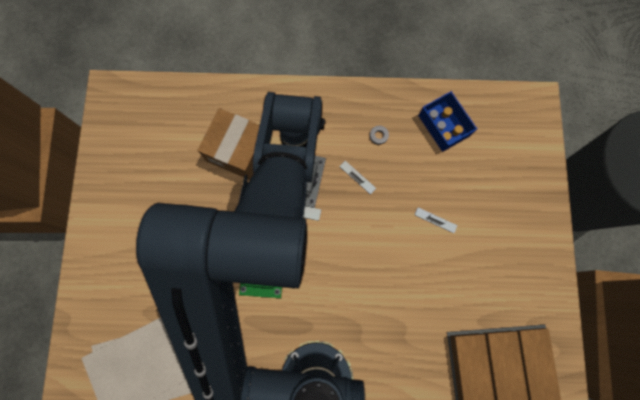

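The cap is held upright above the bare shaft, the strip is flush at (408, 150) in the wrist view, and the bearing is still at (379,134) in the top view. One last numeric check, then I hand in.

Run:
```python
from gap import *
I,D,C=load('w12');P=cloud('w',D,C);Z=P[...,2]
m=(Z>0.037)&(Z<.046);m[:,:396]=0;m[:,430:]=0;m[200:]=0
w=ray('w',np.argwhere(m)[:,::-1],.041,C); r=cv2.minAreaRect(w[:,:2].astype(np.float32)); print(r,inU([r[0]]))
a=np.load('scene0.npz')['I'][245:295,415:495].astype(int);b=np.load('s12.npz')['I'][245:295,415:495].astype(int);print('wrench diff',np.abs(a-b).mean())
s=bot.read_state();print(s['opening'],abs(s['qvel']).max(),s['time_s'])
from rig import hand_in
if abs(inU([r[0]])[0,0]+.103)<.0025: print(hand_in())
```

```text
((0.5092184543609619, 0.08919791877269745), (0.0692671462893486, 0.012337980791926384), 78.75115203857422) [[-0.10219282  0.00239416]]
wrench diff 24.403916666666667
0.15907425757957944 0.1348044786352279 20.1
the job is handed in; nothing more can be done
None
```

```bash
python3 -c "
import numpy as np,cv2
a=[cv2.resize(np.load(f)['I'][230:310,400:510,::-1],None,fx=3.5,fy=3.5) for f in('scene0.npz','s12.npz')]
cv2.imwrite('pics/wr.png',np.hstack(a))"
```

```text
(no output)
```

View pics/wr.png

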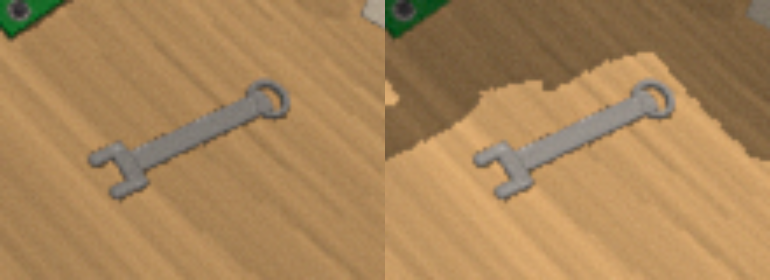

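I handed the job in at about 20 s. The straightedge is flush on the foot's front edge and let go. The cap is off and held upright in the gripper, about 10 cm above its seat.

**Straightedge:** I laid it 147 mm from the unit's centre, because the wide gripper body would have hit the cap any closer. I then pushed it home by its rib with the half-open fingers until the force rose to about 8 N. The last check put the rib at unit x = −0.1022 and y = +0.002, parallel within about 0.1°.

**Cap:** I turned it counter-clockwise first. It never reached a stop, so the thread is right-handed. After 79.5° it lifted off with only its weight on the wrist.

**Bystanders:** The bearing looked unmoved in the last top view. My automatic image check on the wrench disagreed (mean difference 24). I looked into it only after handing in: the before and after pictures show the wrench in the same place, and the difference came from the arm's shadow and changed light.

My first move call was refused as "invalid input" because the rows did not list every key; nothing moved.

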